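Let one marble down the counting chute with the pull-knob

ROBOT

A 6-joint arm with a two-finger parallel gripper is mounted at the origin on the work surface. World frame = base frame: x ahead of the robot, y to its left, z up, the work surface at z = 0. Lengths are in m, angles in rad, forces in N, time in s.
With the tool pointing down it reaches from about 0.275 to 0.975 m from the base axis. Payload 8.4 kg.
Tool frame: the origin (TCP) lies between the finger pads; the fingertips stand 19 mm ahead of it and the grasp point (between the pads) is the TCP; z points along the fingers, y is the line along which they close (so a half turn about z gives the same grasp; the last joint's range is limited). The gripper opens to 92 mm and grips with 3 to 60 N. Pads are 20 mm wide; open, the fingers measure 128 mm over their backs; the gripper's body (75 mm by 189 mm) begins 69 mm behind the grasp point.
Start: joints at [1.257, 0.353, 1.633, -0, 1.155, -0.002], TCP at [0.192, 0.595, 0.234] pointing down, gripper open.
Joint ranges: [-2.63, 2.63], [-0.92, 2.1], [0.06, 2.66], [-1.3, 4.44], [0, 2.69], [-3.02, 3.02]. Speed limits (rad/s): [2.22, 2.22, 2.79, 3.14, 3.14, 3.14].

INTERFACE

Orientations are given as a rotation vector (axis times angle).
In Python, from rig import bot, gripper_to, solver, viewer gives the robot as it stands. The module is installed in compiled form; this text tells all that it offers. Calls block until the motion is done:
- bot.reach(position, orientation): joint-space move of the TCP to a pose.
- bot.move_straight(position, frame=None, speed=0.15): straight line of the TCP; frame=None keeps the orientation; speed is the mean speed in m/s.
- bot.goto_joints(angles): joint-space move.
- gripper_to(opening, f_grip=None): finger opening in m; f_grip is the grip in N (None keeps the last); returns when the fingers have stopped.
- bot.pause(seconds).
- solver.ik(position, orientation): joint angles nearest the present ones, or None.
- bot.observe(): the state.
- viewer.camera(name): name is "scene" or "side" or "wrist"; returns (picture, depth): 384x512x3 uint8, red, green, blue; 384x512 float32, m along the optical axis (not along the pixel's ray), 0 where there is no reading.
- viewer.camera_params(name): a dict with "fx", "fy", "cx", "cy" (pixels), "pose" (4x4, takes a point from camera to world coordinates). Camera axes: x right, y down, z forward; pixel columns grow to the right and rows downward; lengths in m; the calibration is good to about 2 mm. A picture is of the moment at which its call begins: read the wrist's pose just before it. camera_params takes no time and is no camera call; for the wrist camera it gives the pose at the moment of the call.
A pose or a line that the arm cannot do raises bot.IKError and nothing moves.
- bot.hand_in(): hands the job in; it is judged then, once.
The state is a dict: "clock": time; "joints": joint angles; "dq": joint speeds; "joint_torque": joint torques, N m; "position": TCP position; "orientation": TCP orientation; "ft_force": force on the tool from outside, world axes, zero at the start; "wrist_torque": the same for the moment, N m; "finger_gap": finger opening in m; "finger_force": force on a finger pad.
Only numpy, scipy, OpenCV 4.12 (cv2) and the standard library are available. Lean on these libraries where they do the work, as an engineer would, in place of code of your own. Each camera call takes 0.05 s, during which the arm holds its last target. There are 200 camera calls.

TASK

Pull the red knob of the marble dispenser straight out until it clicks and stays out by itself, let go of it so that the waiting green marble has rolled down into the low end of the chute, then push the knob back in until it is fully home and the gate is shut. The dispenser only stands on the counter, so do not drag it along (a centimetre at most), and leave the mug with its marble and the shape sorter alone.

Things in the scene. Friction and masses are not known exactly. Their poses are not given: they have to be found in the camera images.
- dispenser: Free-standing wooden marble dispenser, about 4 kg, 170 mm deep (x), 250 mm wide (y), 115 mm high, gate posts to 170 mm. It only stands on the counter and starts to slide when the knob is pulled with more than about 17 N. Origin: middle of its underside; z up; its yellow sloping front with the knob looks to its -x side, its chute runs along its rear.
- pull_head: The red knob: cylinder 42 mm in diameter, 34 mm long, on a 16 mm steel rod in the middle of the yellow front. Origin: centre of its inner end, 25 mm off the yellow face when home; z points outward along the rod, the way it is pulled: up and to the dispenser's -x side, 40 degrees from vertical. Outer flat end at z = +34 mm. It can be gripped anywhere round its rim.
- pull (a joint): Knob travel out, m; 0 home. A spring (2 to 4 N) pulls it home. The detent, where it rests 27 to 63 mm out, differs every time and cannot be seen: the pull jumps by 5 to 9 N (to 8 to 12 N in all), falls to below zero over the next 10 mm as it clicks over, and 2 to 3 mm later meets a hard end stop; past the click it stays out by itself. Pushed in with 3 to 8 N it clicks back and springs home.
- gate (a joint): Lift of the blue gate that crosses the chute, m, driven by the knob: 1.2 times its travel; 0 is shut. The marble passes when it is lifted by about 28 mm or more.
- marble: Green glass marble, 44 mm in diameter, 110 g, waiting in the chute against the upper (+y) side of the gate. The pose turns with it as it rolls; see marble_center.
- marble_center (a point): Centre of that marble.
- lower_bay (a point): Where the marble's centre comes to rest at the low end of the open-topped chute, 92 mm to the dispenser's -y side of the gate. The chute is 51 mm wide, runs along the dispenser's y, 35 mm to the +x side of its origin, and falls by 5 degrees towards -y.
- mug: White speckled enamel mug, 86 mm across, 85 mm high, with a handle, standing beside the dispenser with a second green marble in it: bystander. Origin: middle of its underside.
- sorter: Teal plastic shape sorter, 120 x 120 x 100 mm block with a yellow band, on the dispenser's other side: bystander. Origin: middle of its underside.
- spare_marble_center (a point): Centre of the second, equal marble that lies in the mug.
There are look-alikes about, which are no part of the job. Leave any yellow look-alike of the part that bears spare_marble_center alone.

How it is judged:
On the way:
1. the knob stands out by more than 22 mm of itself, untouched and at rest, and the marble has rolled to within 15 mm of its place at the low end of the chute (value of joint pull above 0.022 m and velocity of joint pull between -0.01 and 0.01 m/s and contact force between the fingers and pull_head below 0.1 N and contact force between the arm and dispenser below 0.1 N and distance between marble_center and lower_bay below 0.015 m), for 0.3 s.
At the end, for the whole second after the job is handed in: The knob is home within 3 mm and the gate shut within 6 mm, the marble lies still within 15 mm of its place at the low end of the chute, the dispenser stands within 10 mm and the mug and sorter within 15 mm of where they began, the second marble still in the mug (value of joint pull below 0.003 m and value of joint gate below 0.006 m and distance between marble_center and lower_bay below 0.015 m and linear speed of marble below 0.03 m/s and distance of dispenser from where it was at the start of the episode below 0.01 m and distance of each of mug, sorter from where it was at the start of the episode below 0.015 m and horizontal distance between spare_marble_center and mug below 0.04 m); the robot touches nothing.
It fails at once if the dispenser is dragged or shoved by more than 10 mm (distance of dispenser from where it was at the start of the episode above 0.01 m).
It fails at once if the dispenser is tipped by more than 6 degrees (angle between dispenser's own z axis and vertical above 0.1 rad).
It fails at once if the mug is moved by more than 15 mm (distance of mug from where it was at the start of the episode above 0.015 m).
It fails at once if the shape sorter is moved by more than 15 mm (distance of sorter from where it was at the start of the episode above 0.015 m).
It also fails if it takes over 54 s, if anything falls off the work surface, if the arm or the gripper's body presses on something with over 40 N, if the wrist force passes 120 N, or if a joint passes its speed limit or range.

## Working session

There is one attempt and no reset: what is moved stays moved. The work goes in short steps, each a Python script; the robot and the scene stay as the last script left them, time stands still between calls to the robot, and variables do not carry over. Pictures are saved under pics/ and viewed, at most 10 in all, crops included, and the job is handed in when it is done.

```bash
mkdir -p pics; python3 - <<'E'
from rig import bot, viewer
import cv2, numpy as np
s=bot.observe(); print(s)
ims=[]
for n in ["scene","side"]:
    p,d=viewer.camera(n); c=viewer.camera_params(n); np.savez(f"{n}.npz",p=p,d=d,K=[c[k] for k in("fx","fy","cx","cy")],T=c["pose"])
    print(n,c["fx"],np.round(c["pose"],3).tolist()); cv2.imwrite(f"pics/{n}0.png",p[:,:,::-1])
E
```

```text
{'clock': 0.0, 'joints': array([ 1.25662285e+00,  3.53632215e-01,  1.63413600e+00,  3.78403225e-05,
        1.15514560e+00, -2.41489997e-03]), 'dq': array([ 2.88933612e-04,  5.97959356e-04, -2.22512824e-05,  4.14371421e-04,
       -2.06959629e-04,  8.22264422e-05]), 'joint_torque': array([-9.36493998e-04, -5.93843794e+01, -3.34234107e+01,  6.96202903e-02,
        2.31775758e-02, -1.54284317e-04]), 'position': array([0.19156524, 0.59444069, 0.23287281]), 'orientation': array([-4.87714455e-01, -3.10325823e+00,  2.04061447e-03]), 'ft_force': array([ 0.34128852, -0.67320351,  0.38868223]), 'wrist_torque': array([-0.03915953, -0.01598316, -0.02232552]), 'finger_force': 0.0, 'finger_gap': 0.09159336701328917}
scene 391.2718021482764 [[-0.134, 0.796, -0.59, 1.305], [0.991, 0.097, -0.094, 0.133], [-0.017, -0.598, -0.802, 0.926], [0.0, 0.0, 0.0, 1.0]]
side 447.6588223458263 [[0.851, -0.42, 0.316, 0.361], [-0.525, -0.664, 0.532, -0.505], [-0.014, -0.619, -0.785, 0.846], [0.0, 0.0, 0.0, 1.0]]
```

View pics/scene0.png

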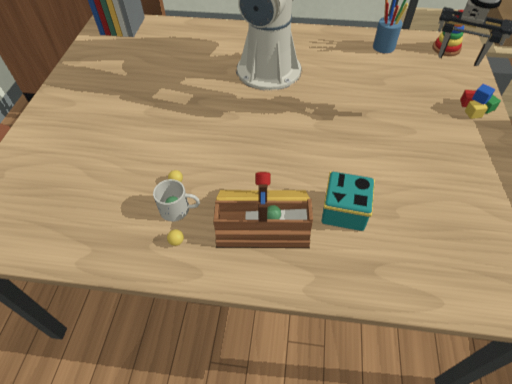

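View pics/side0.png

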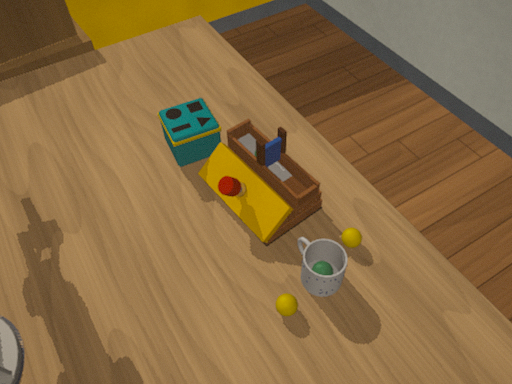

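The scene view shows the dispenser around (263,225), its knob at (263,179), the mug at (171,200) and the sorter at (348,200). In the side view the knob is at (229,186), on the yellow slope.

```bash
cat > h.py <<'E'
import numpy as np, cv2
def load(n):
    z=np.load(n+".npz"); return z["p"],z["d"],z["K"],z["T"]
def cloud(d,K,T):
    v,u=np.mgrid[:d.shape[0],:d.shape[1]]
    P=np.stack([(u-K[2])/K[0]*d,(v-K[3])/K[1]*d,d],-1)
    return P@T[:3,:3].T+T[:3,3]
def mask(p,d,h0,h1,box,s=150,v=60):
    h=cv2.cvtColor(p,cv2.COLOR_RGB2HSV); H=h[...,0].astype(int)
    m=((H>=h0)&(H<=h1) if h0<=h1 else (H>=h0)|(H<=h1))&(h[...,1]>s)&(h[...,2]>v)&(d>0)
    b=np.zeros_like(m); b[box[1]:box[3],box[0]:box[2]]=1
    return m&b
def plane(P):
    for _ in range(6):
        c=P.mean(0); n=np.linalg.svd(P-c,full_matrices=False)[2][2]; n*=np.sign(n[2])
        r=abs((P-c)@n); P=P[r<max(.003,2*np.median(r))]
    return c,n,P
E
python3 - <<'E'
from h import *
for n,by,br in [("side",(190,135,300,245),(210,170,246,202)),("scene",(210,185,316,207),(250,168,276,190))]:
    p,d,K,T=load(n); W=cloud(d,K,T)
    c,nn,Y=plane(W[mask(p,d,20,33,by)])
    print(n,"yellow",len(Y),c,nn,"tilt",np.degrees(np.arccos(nn[2])),"yaw of -x",np.degrees(np.arctan2(nn[1],nn[0])))
    rect=cv2.minAreaRect(Y[:,:2].astype(np.float32)); print(rect,np.ptp(Y,0))
    R=W[mask(p,d,172,8,br,120)]; print("red",len(R),R.min(0),R.max(0),R.mean(0))
    h=(R-c)@nn; print("red height above face pct",np.percentile(h,[2,10,50,90,98]))
    top=R[h>np.percentile(h,98)-.006]; print("end face centre",top.mean(0),np.ptp(top,0), plane(top)[1])
    # table height
    print("table",np.median(W[300 if n=="side" else 120, 150:200,2]))
E
```

```text
side yellow 3078 [0.65318071 0.04015639 0.05970263] [-0.63954859 -0.07513032  0.76507061] tilt 40.08672615581154 yaw of -x -173.29994461278775
((0.6478047966957092, 0.07728824019432068), (0.07571665197610855, 0.29533976316452026), 6.6941633224487305) [0.10094352 0.29996425 0.06564169]
red 321 [0.59834575 0.02947898 0.05351346] [0.64211169 0.11225117 0.1163486 ] [0.61794416 0.04583387 0.10222538]
red height above face pct [0.03351719 0.04128751 0.05820077 0.06073097 0.06193396]
end face centre [0.61297424 0.04892656 0.10430749] [0.0303409  0.04105421 0.02538238] [-0.6382287  -0.08867183  0.76472311]
table 0.00016864880912631497
scene yellow 354 [0.65604375 0.05243732 0.0647422 ] [-0.63802579 -0.07377951  0.76647223] tilt 39.96185392211691 yaw of -x -173.40377448017117
((0.6682593822479248, 0.05795641988515854), (0.07973241060972214, 0.24004647135734558), 6.939820766448975) [0.099532   0.2408404  0.06977871]
red 180 [ 0.57053488  0.03398766 -0.00371023] [0.70851374 0.0723913  0.17340592] [0.6346451  0.05369769 0.10560875]
red height above face pct [0.02769401 0.03184933 0.04548248 0.05779976 0.05932959]
end face centre [0.62291451 0.05174644 0.11137607] [0.01814338 0.03522282 0.01245742] [-0.46689299  0.01681892  0.88415386]
table 0.002180424950111559
```

```bash
cat >> h.py <<'E'
from scipy.spatial.transform import Rotation as Ro
yaw=np.radians(6.65); t=np.radians(40)
a=np.array([-np.sin(t)*np.cos(yaw),-np.sin(t)*np.sin(yaw),np.cos(t)])
lat=np.array([-np.sin(yaw),np.cos(yaw),0])
def frame(s):
    y=s*lat; z=-a; return Ro.from_matrix(np.stack([np.cross(y,z),y,z],1)).as_rotvec()
E
python3 - <<'E'
from h import *
from rig import bot, viewer, solver
E0=np.array([.613,.050,.1045])
s0=bot.observe(); j=s0["joints"]
best=None
for s in (1,-1):
    q=solver.ik(E0+.12*a,frame(s)); print(s,q)
    if q is not None and (best is None or abs(q-j).sum()<best[0]): best=(abs(q-j).sum(),s,q)
s=best[1]; print("sign",s)
bot.move_straight(s0["position"]+[0,0,.12],speed=.25)
bot.reach(E0+.12*a,frame(s))
o=bot.observe(); c=viewer.camera_params("wrist"); p,d=viewer.camera("wrist")
K=[c[k] for k in("fx","fy","cx","cy")]; np.savez("wrist.npz",p=p,d=d,K=K,T=c["pose"])
cv2.imwrite("pics/w1.png",p[:,:,::-1])
W=cloud(d,np.array(K),c["pose"]); m=mask(p,d,172,8,(0,0,512,384),120); R=W[m]
h=(R-E0)@a; R=R[(abs(h)<.008)&(np.linalg.norm(R-E0,axis=1)<.04)]
print(o["clock"],o["position"],o["ft_force"],len(R))
if len(R):
    e=np.cross(lat,a); q=np.stack([(R-E0)@lat,(R-E0)@e],1).astype(np.float32)
    print("end circle (lat,e) offset",cv2.minEnclosingCircle(q),np.percentile(q,[2,98],axis=0),"h",np.median((R-E0)@a), plane(R)[1],a)
E
```

```text
1 [ 0.044564    0.05094339  2.3496393   0.80588015  0.06369408 -2.43047342]
-1 [0.044564   0.05094339 2.3496393  0.80588015 0.06369408 0.71111924]
sign -1
3.1083 [0.53680546 0.04169436 0.19670623] [ 0.18210981 -0.11270204 -0.58629229] 1154
end circle (lat,e) offset ((0.0004656591918319464, 0.0018157667946070433), 0.020555583760142326) [[-0.0178258  -0.01595249]
 [ 0.01830389  0.02063715]] h -0.0013904570906640593 [-0.63230112 -0.0752019   0.77106418] [-0.63846299 -0.07443737  0.76604444]
```

View pics/w1.png

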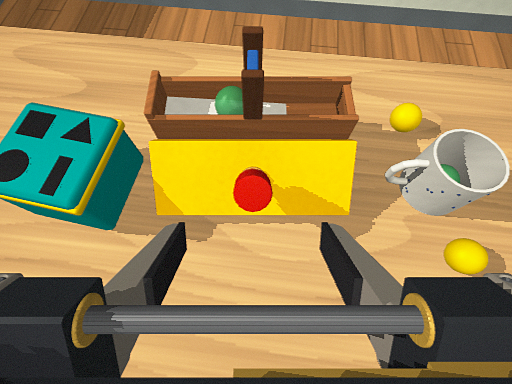

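The wrist view shows the knob at (252,190) and the waiting marble at (232,100). Joint 5 is near its 0 limit, so I'll check the joints along the pull line before moving.

```bash
cat >> h.py <<'E'
ev=np.cross(lat,a)
E=np.array([.613,.050,.1045])+.0005*lat+.0018*ev-.0014*a
def fr(s,tilt):  # tilt about lateral axis
    return (Ro.from_rotvec(lat*tilt)*Ro.from_rotvec(frame(s))).as_rotvec()
E
python3 - <<'E'
from h import *
from rig import solver
for tilt in (-.15,0,.15):
  for z in (-.017,.02,.06,.10,.14):
    q=solver.ik(E+z*a,fr(-1,tilt)); print(tilt,z,None if q is None else q.round(2))
E
```

```text
-0.15 -0.017 [ 0.06  0.47  2.32  3.05  0.5  -1.53]
-0.15 0.02 [ 0.05  0.38  2.36  3.03  0.44 -1.51]
-0.15 0.06 [ 0.05  0.27  2.4   3.    0.38 -1.48]
-0.15 0.1 [ 0.04  0.15  2.43  2.94  0.29 -1.43]
-0.15 0.14 [ 0.03  0.02  2.45  2.81  0.19 -1.3 ]
0 -0.017 [ 0.06  0.41  2.24  2.97  0.21 -1.44]
0 0.02 [ 0.06  0.32  2.27  2.9   0.15 -1.37]
0 0.06 [ 0.05  0.22  2.31  2.69  0.09 -1.17]
0 0.1 [ 0.05  0.11  2.34  1.58  0.04 -0.07]
0 0.14 [ 0.04 -0.    2.35  0.46  0.1   1.05]
0.15 -0.017 [0.07 0.39 2.14 0.38 0.07 1.15]
0.15 0.02 [0.06 0.3  2.18 0.23 0.12 1.29]
0.15 0.06 [0.06 0.21 2.21 0.16 0.18 1.36]
0.15 0.1 [0.06 0.11 2.23 0.12 0.25 1.4 ]
0.15 0.14 [0.05 0.01 2.25 0.1  0.34 1.42]
```

```bash
python3 - <<'E'
from h import *
from rig import bot, gripper_to
F=fr(-1,.3)
bot.reach(E+.09*a,F); bot.move_straight(E-.016*a,speed=.08); bot.pause(.3)
f0=bot.observe()["ft_force"]; gripper_to(.03,f_grip=25); bot.pause(.2)
o=bot.observe(); df=o["ft_force"]-f0
print(o["clock"],"gap",o["finger_gap"],"ff",o["finger_force"],"lat,e,a",df@lat,df@ev,df@a,o["position"]-(E-.016*a))
np.save("f0.npy",f0)
if .038<o["finger_gap"]<.046:
    P0=o["position"]; peak=0; log=[]
    for i in range(1,75):
        z=.0012*i
        if z>.079: break
        bot.move_straight(P0+z*a,speed=.03); bot.pause(.03)
        o=bot.observe(); f=-(o["ft_force"]-f0)@a; tr=(o["position"]-P0)@a
        log.append((round(tr*1e3,1),round(f,1))); peak=max(peak,f)
        if f>14.5 or (peak>6.5 and f<-.8) or o["clock"]>32: break
    print(log); print(o["clock"],o["finger_gap"],[(o["ft_force"]-f0)@k for k in(lat,ev,a)])
E
```

```text
6.7083 gap 0.04138932083584929 ff 25.00008076429367 lat,e,a 6.077484277977007 0.04647489176479436 0.9035924728869904 [-9.46498991e-05  3.93903556e-04 -3.14085440e-07]
[(np.float64(1.2), np.float64(1.8)), (np.float64(2.4), np.float64(1.9)), (np.float64(3.6), np.float64(2.2)), (np.float64(4.8), np.float64(1.3)), (np.float64(6.0), np.float64(0.7)), (np.float64(7.3), np.float64(1.4)), (np.float64(8.4), np.float64(1.9)), (np.float64(9.6), np.float64(0.4)), (np.float64(10.8), np.float64(1.5)), (np.float64(12.0), np.float64(2.1)), (np.float64(13.2), np.float64(2.0)), (np.float64(14.4), np.float64(1.5)), (np.float64(15.6), np.float64(2.5)), (np.float64(16.8), np.float64(1.8)), (np.float64(18.0), np.float64(1.7)), (np.float64(19.2), np.float64(2.4)), (np.float64(20.4), np.float64(1.6)), (np.float64(21.6), np.float64(2.2)), (np.float64(22.8), np.float64(1.1)), (np.float64(24.0), np.float64(2.3)), (np.float64(25.2), np.float64(2.6)), (np.float64(26.4), np.float64(2.0)), (np.float64(27.6), np.float64(3.0)), (np.float64(28.8), np.float64(3.4)), (np.float64(30.0), np.float64(2.9)), (np.float64(31.2), np.float64(3.5)), (np.float64(32.4), np.float64(2.8)), (np.float64(33.6), np.float64(1.2)), (np.float64(34.8), np.float64(2.4)), (np.float64(35.9), np.float64(6.8)), (np.float64(37.0), np.float64(8.9)), (np.float64(38.2), np.float64(8.1)), (np.float64(39.5), np.float64(5.9)), (np.float64(40.8), np.float64(3.2)), (np.float64(42.0), np.float64(2.8)), (np.float64(43.3), np.float64(0.9)), (np.float64(44.5), np.float64(0.4)), (np.float64(45.7), np.float64(-1.6))]
17.475 0.04164300495642332 [np.float64(4.372476178267013), np.float64(0.4752615343791098), np.float64(1.6454988712930454)]
```

The force jumped to 8.9 N at 37 mm and fell to −1.6 N at 45.7 mm, so the knob is past the click. I'll release it and check.

```bash
python3 - <<'E'
from h import *
from rig import bot, gripper_to, viewer
f0=np.load("f0.npy"); o=bot.observe()
bot.move_straight(o["position"]+.0008*a,speed=.03); bot.pause(.1)
o=bot.observe(); print(-(o["ft_force"]-f0)@a, (o["position"]-E)@a)
gripper_to(.09); bot.move_straight(o["position"]+.07*a,speed=.12); bot.pause(.5)
c=viewer.camera_params("wrist"); p,d=viewer.camera("wrist"); W=cloud(d,np.array([c[k] for k in("fx","fy","cx","cy")]),c["pose"])
R=W[mask(p,d,172,8,(0,0,512,384),120)]; h=(R-E)@a; r=np.linalg.norm((R-E)-np.outer(h,a),axis=1)
R=R[r<.03]; h=(R-E)@a; top=R[h>np.percentile(h,95)-.005]; 
print("end height",np.percentile(h,[50,95,99]),"centre lat,e",(top.mean(0)-E)@lat,(top.mean(0)-E)@ev)
m=mask(p,d,60,85,(0,0,512,384),70,40); n,l,st,ce=cv2.connectedComponentsWithStats(m.astype(np.uint8))
for i in range(1,n):
    if st[i,4]>60: q=np.median(W[l==i],0); print("green",ce[i],st[i,4],q,"lat from knob",(q-E)@lat)
print(bot.observe()["clock"])
cv2.imwrite("pics/w2.png",p[:,:,::-1])
E
```

```text
-3.7218157844976796 0.030628563646587156
end height [0.04825954 0.04956791 0.05004608] centre lat,e 3.9405313790209263e-05 0.001863636831137154
green [343.25906344  49.41465257] 1324 [ 0.7455537  -0.02286948  0.1013141 ] lat from knob -0.08822947122887856
green [477.85530547 134.43729904] 311 [ 0.69738923 -0.19953419  0.0480301 ] lat from knob -0.2581279572848108
19.9417
```

View pics/w2.png

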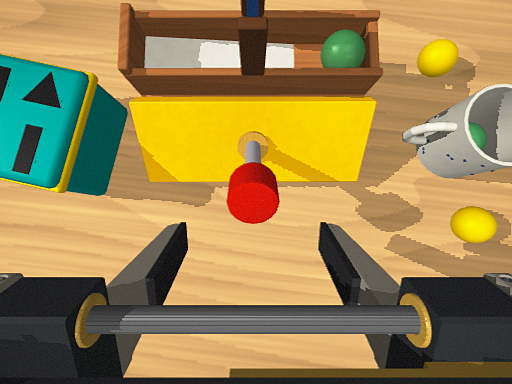

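The knob stands about 49 mm out by itself. The marble lies at the low end, at (343,50). Next I'll close the fingers and push the knob in along its axis.

```bash
python3 - <<'E'
from h import *
from rig import bot, gripper_to, viewer
F=fr(-1,.3); zt=Ro.from_rotvec(F).as_matrix()[:,2]
tcp=lambda h: E+.0015*ev+h*a-.019*zt
bot.pause(.3); gripper_to(0.0); bot.move_straight(tcp(.065),speed=.1); bot.pause(.2)
f0=bot.observe()["ft_force"]; h=.06; log=[]; home=0
while h>-.004:
    bot.move_straight(tcp(h),speed=.04); bot.pause(.02); o=bot.observe(); f=(o["ft_force"]-f0)@a
    log.append((round(h*1e3,1),round(float(f),1)))
    if f>13 or (h<.007 and f>7) or o["clock"]>42: break
    h-=.0015
print(log,o["clock"])
bot.move_straight(tcp(.09),speed=.15); bot.pause(.2)
c=viewer.camera_params("wrist"); p,d=viewer.camera("wrist"); W=cloud(d,np.array([c[k] for k in("fx","fy","cx","cy")]),c["pose"])
R=W[mask(p,d,172,8,(0,0,512,384),120)]; hh=(R-E)@a; r=np.linalg.norm((R-E)-np.outer(hh,a),axis=1)
R=R[r<.03]; hh=(R-E)@a; top=R[hh>np.percentile(hh,95)-.005]
print("end height",np.percentile(hh,[50,95,99]),"lat,e",(top.mean(0)-E)@lat,(top.mean(0)-E)@ev,bot.observe()["clock"])
cv2.imwrite("pics/w3.png",p[:,:,::-1])
E
```

```text
[(60.0, -0.1), (58.5, -1.0), (57.0, -0.2), (55.5, 0.8), (54.0, 0.1), (52.5, 4.3), (51.0, 1.6), (49.5, 0.2), (48.0, -0.0), (46.5, 0.3), (45.0, -0.1), (43.5, -0.8), (42.0, -0.2), (40.5, 0.5), (39.0, 0.9), (37.5, 0.2), (36.0, -0.0), (34.5, -0.4), (33.0, -0.6), (31.5, -0.3), (30.0, 0.3), (28.5, 0.0), (27.0, 0.2), (25.5, 0.0), (24.0, 0.5), (22.5, -0.3), (21.0, 0.0), (19.5, 0.2), (18.0, 0.5), (16.5, -0.4), (15.0, 0.6), (13.5, 0.9), (12.0, 0.6), (10.5, -0.2), (9.0, 0.2), (7.5, 0.4), (6.0, -0.1), (4.5, 0.2), (3.0, 15.4)] 32.5333
end height [-0.00045141  0.00084682  0.00128072] lat,e -1.4835646162037115e-06 0.0015903816352981727 33.5167
```

View pics/w3.png

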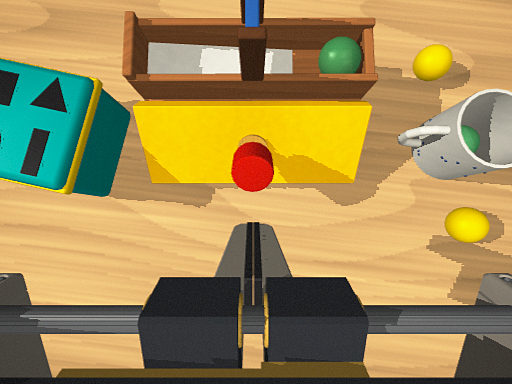

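The knob is home: its end face is within 1 mm of where it started. The marble lies in the low bay at (340,57), and the arm is clear of everything.

```bash
python3 -c "
from rig import bot
print(bot.hand_in())"
```

```text
the job is handed in; nothing more can be done
None
```

I handed the job in at about 34 s on the robot's clock: the knob clicked out and stayed out about 49 mm by itself, the marble rolled to the low end, and the knob went back in to within about 1 mm of home. No verdict came back; I saw no movement of the dispenser, mug or sorter, and did not measure the gate separately.

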